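# Raise the hood window to its pointer

### The arm

A 6-joint arm with a two-finger parallel gripper is mounted at the origin on a cart in front of the work surface, level with it; the furniture and walls round the work are solid. World frame = base frame: x ahead of the robot, y to its left, z up, the work surface at z = 0. Lengths are in m, angles in rad, forces in N, time in s.
With the tool pointing down it reaches from about 0.3 to 0.75 m from the base axis. Payload 8.5 kg.
Tool frame: the origin (TCP) lies midway between the tips of the shut fingers; the grasp point (between the pads) lies 19 mm behind it; z points along the fingers, y is the line along which they close (so a half turn about z gives the same grasp; the last joint's range is limited). The gripper opens to 88 mm and grips with 3 to 60 N. Pads are 18 mm wide; open, the fingers measure 123 mm over their backs; the gripper's body (75 mm by 187 mm) begins 45 mm behind the grasp point.
Start: joints at [-1.401, 0.381, 1.297, -0, 1.464, -0.215], TCP at [0.206, -0.51, 0.239] pointing down, gripper open.
Joint ranges: [-3.11, 3.11], [-0.89, 2.33], [0.22, 2.48], [-1.42, 4.56], [0.17, 2.85], [-2.88, 2.88]. Speed limits (rad/s): [2.39, 2.39, 3.14, 3.14, 3.14, 3.14].

### API

Orientations are given as a unit quaternion [w, x, y, z].
In Python, from bench import arm, viewer gives the robot as it stands. The module is installed in compiled form; this text tells all that it offers.
- The arm moves only by the tool play_rows, never from a script. Its argument "steps" is a list of rows, each an object with "grip": the finger opening in mm, from 0 to 88.1; "linear": the shift along the world's x, y, z in mm, a list of three; "rot": the turn, a rotation vector about the world's x, y, z in degrees, a list of three. In form: [{"grip": grip, "linear": [x, y, z], "rot": [wx, wy, wz]}, ...]. A call has 1 to 10 rows; each row is the pose to reach, as a shift and turn from the pose commanded when the call began; what a row does not reach only later rows make up. A row lasts 1/12 s, in which the tool goes at most 41.7 mm and 7.16 degrees, less where a joint would pass 70% of its speed; a pose out of reach is approached as far as the arm can. A call with a gripper value outside its range is refused whole. The fingers move at their own pace and stop on an object; "force" is the grip in N (left out, the last holds). Time passes only in rows, so rows that repeat a pose let the fingers close. It gives the time, the measured TCP pose, the force, the opening and the grip force at its end, in the units of the state.
- arm.read_state(): the state, without advancing time (a new reading comes with each control period).
- viewer.capture(name): name is "scene" or "top" or "wrist"; returns a dict with "image" (384x512x3 uint8, red, green, blue), "depth" (384x512 float32, m along the optical axis (not along the pixel's ray), 0 where there is no reading), "vfov" (degrees; the focal length in pixels is half the picture's height over the tangent of half this angle, whatever the lens; pixels are square), "cx", "cy" (the principal point, pixels), "rvec" (rotation vector, rad) and "tvec" (3), from world to camera coordinates, as OpenCV has them; the wrist camera has in their place "hand_eye" (4x4, takes a point from camera to tool coordinates, whose origin is the TCP and whose axes are the flange's). Camera axes: x right, y down, z forward; pixel columns grow to the right and rows downward; lengths in m; the calibration is good to about 2 mm. A picture is of the moment at which its call begins: read the wrist's pose just before it.
- arm.job_done(): hands the job in; it is judged then, once.
The state is a dict: "time": time; "q": joint angles; "qd": joint speeds; "tau": joint torques, N m; "tool_pos": TCP position; "ee_rot": TCP orientation; "ft_force": force on the tool from outside, world axes, zero at the start; "ft_torque": the same for the moment, N m; "finger_gap": finger opening in m; "finger_force": force on a finger pad.
Only numpy, scipy, OpenCV 4.12 (cv2) and the standard library are available. Lean on these libraries where they do the work, as an engineer would, in place of code of your own. Each camera call takes 0.05 s, during which the arm holds its last target. There are 200 camera calls.

### The job

Push the sliding window of the small white hood up with your fingertips from beneath its projecting lip, until the underside of the lip is level with the tip of the black pointer on the hood's left post, then move clear. Do not grip the lip between the fingers, and leave the lens case and the loupe in front of the hood and the pot and the bottle inside it where they are.

Things in the scene. Friction and masses are not known exactly. Their poses are not given: they have to be found in the camera images.
- hood: White steel hood fixed on the worktop, 320 wide (y) x 200 deep (x) x 420 mm high plus a 30 mm roof housing; open in front below its window. Origin: centre of its footprint, on the worktop. Own -x points out of its front towards the robot, +y to its left as the robot sees it, z up. Front faces of its aluminium posts at x = -102 mm. Place and yaw vary.
- window (a joint): Height in m to which the window has slid up: 0 = lowest (lip underside 70 mm above the worktop), 0.168 = upper stop. Starts at 0 to 0.03; has to rise 40 to 155 mm. Counterweighted: 2 to 4 N, plus drag if fast, moves it either way, and it stays where it is left. The upright framed pane is 262 wide x 190 mm high, front at x = -93 mm in the hood's frame.
- lip_edge (a point): Middle of the lip's lower front edge, level with its flat underside; moves with the window, axes as the hood's. Lip: aluminium strip along the window's foot, 240 mm long (y), jutting 42 mm in front of the pane, 8 mm thick in front; its top slopes up to the pane. Free space below it down to the worktop. Fingers on top and underside at once count as gripping.
- mark_tip (a point): Tip of the pointer = the mark: black blade 3 mm thick, pointing at the left end of the lip, 5 mm beside it; tip at the blade's mid-height, 140 to 225 mm above the worktop. It sits on a black clamp block 20 x 34 x 26 mm with a round screw on the hood's left post, all beyond y = +125 mm and up to 134 mm in front of the hood's origin. Axes as the hood's.
- lens_case: Bystander: contact lens case 36 x 72 x 18 mm with a white and a blue cap, lying on the worktop before the hood's left post. Origin: centre of its underside.
- loupe: Bystander: black round loupe, 32 mm across, 20 mm high, on the worktop before the right post. Origin: centre of its underside.
- dropper: Bystander: eye-drop bottle with green cap, 25 mm across, 80 mm high, inside the hood. Origin: centre of its underside.
- lens_pot: Bystander: black round pot, 66 mm across, 33 mm high, inside the hood. Origin: centre of its underside.

How it is judged:
By the outcome, as a careful person would: the job done as asked, in the order asked, and still so for the second after the job is handed in, with the robot touching nothing.
It also fails if it takes over 42 s, if anything falls off the work surface, if the arm or the gripper's body presses on something with over 40 N, if the wrist force passes 120 N, or if a joint passes its speed limit or range.

## Working session

There is one attempt and no reset: what is moved stays moved. The work goes in short steps, Python scripts to look and compute and a tool call to move; the robot and the scene stay as the last step left them, time stands still between calls to the robot, and variables do not carry over. Pictures are saved under pics/ and viewed, at most 12 in all, crops included, and the job is handed in when it is done.

Besides the shell and the picture viewer there is one more tool, called after "Request:" in YAML: its name, and indented under it one key for each argument. play_rows: Moves the arm, as the interface text tells. Its arguments: {"type":"object","properties":{"steps":{"type":"array"},"force":{"type":"number"}},"required":["steps"]}

```bash
mkdir -p pics; cat > h.py <<'E'
import numpy as np, cv2
from bench import arm, viewer
from scipy.spatial.transform import Rotation as R
def cap(n):
    s=arm.read_state(); c=viewer.capture(n); c['f']=c['image'].shape[0]/2/np.tan(np.radians(c['vfov'])/2)
    if 'hand_eye' in c:
        q=s['ee_rot']; T=np.eye(4); T[:3,:3]=R.from_quat([q[1],q[2],q[3],q[0]]).as_matrix(); T[:3,3]=s['tool_pos']
        c['T']=T@np.array(c['hand_eye'])
    else:
        Rm=R.from_rotvec(np.ravel(c['rvec'])).as_matrix(); T=np.eye(4); T[:3,:3]=Rm.T; T[:3,3]=-Rm.T@np.ravel(c['tvec']); c['T']=T
    return c
def ray(c,u,v):
    d=c['T'][:3,:3]@np.array([(u-c['cx'])/c['f'],(v-c['cy'])/c['f'],1]); return c['T'][:3,3],d
def pt(c,u,v):
    o,d=ray(c,u,v); return o+d*c['depth'][int(v),int(u)]
def cloud(c):
    h,w=c['depth'].shape; v,u=np.mgrid[:h,:w]; z=c['depth']
    P=np.stack([(u-c['cx'])/c['f']*z,(v-c['cy'])/c['f']*z,z],-1)
    return P@c['T'][:3,:3].T+c['T'][:3,3]
E
cat > a.py <<'E'
from h import *
cs=[cap(n) for n in('scene','top')]
import pickle; pickle.dump(cs,open('c.pkl','wb'))
for c,n in zip(cs,('scene','top')):
    print(n,c['f'],c['cx'],c['cy'],c['T'].round(3).tolist())
    cv2.imwrite(f'pics/{n}0.png',cv2.resize(c['image'][:,:,::-1],(800,600)))
s=arm.read_state();print(s)
E
python3 a.py
```

```text
scene 446.0104602949936 258.70684809457515 194.08010072065278 [[0.885, -0.378, 0.273, 0.369], [-0.466, -0.706, 0.534, -0.165], [-0.009, -0.6, -0.8, 0.843], [0.0, 0.0, 0.0, 1.0]]
top 431.6769930030724 256.76431303295107 196.79117217631375 [[-0.216, -0.761, 0.611, 0.074], [-0.976, 0.159, -0.148, 0.439], [0.015, -0.629, -0.778, 0.818], [0.0, 0.0, 0.0, 1.0]]
{'time': 0.1, 'q': array([-1.40128074e+00,  3.81151247e-01,  1.29811709e+00, -1.27329834e-05,
        1.46358802e+00, -2.15296577e-01]), 'qd': array([-0.00042521, -0.00243076, -0.00184798,  0.00053267,  0.00152531,
       -0.00136045]), 'tau': array([ 2.59938446e-03, -4.38653433e+01, -2.24911487e+01,  7.14335474e-02,
        3.42229265e-02, -6.30432760e-05]), 'tool_pos': array([ 0.20641854, -0.50954669,  0.23821025]), 'ee_rot': array([-6.31833757e-04,  9.81546656e-01,  1.91221764e-01,  8.13434723e-06]), 'ft_force': array([ 0.66359686, -0.25710448, -0.72389474]), 'ft_torque': array([-0.05056378,  0.00662302, -0.02606295]), 'finger_force': 0.0, 'finger_gap': 0.08803808547499335}
```

View pics/scene0.png

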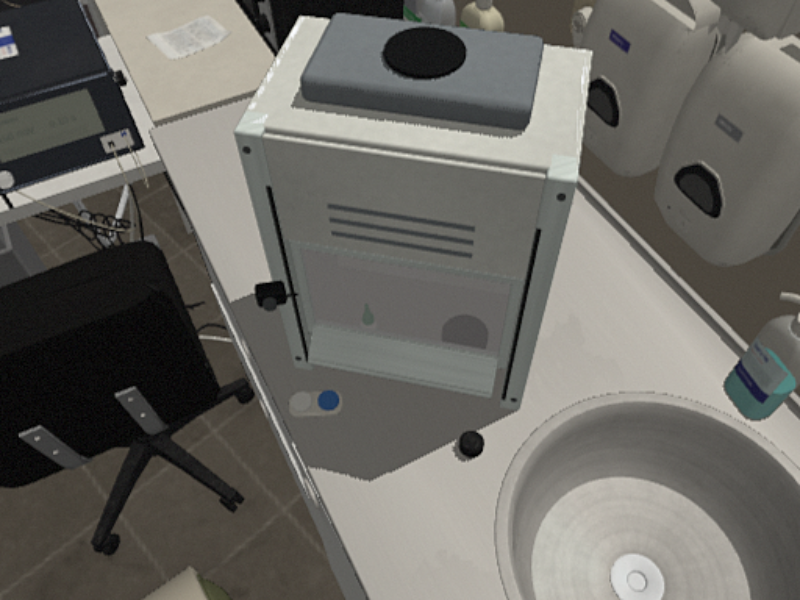

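View pics/top0.png

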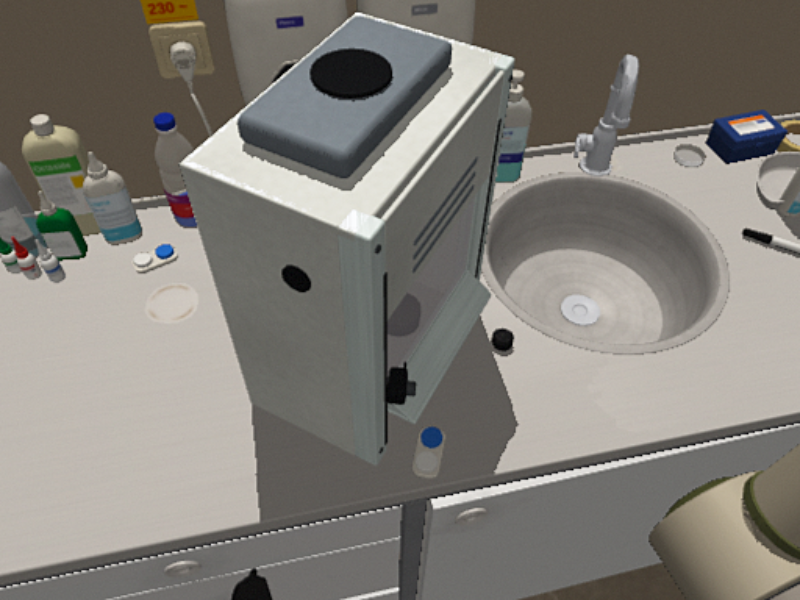

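The scene view shows the lip's front edge from about (303,365) to (493,395), and the pointer tip near (297,294). The case is at (315,402) and the loupe at (470,444). The top view shows the clamp at (398,385) and the lip's left corner at (412,420).

```bash
cat > b.py <<'E'
from h import *
import pickle; cs=pickle.load(open('c.pkl','rb'))
a=cs[0]['image'][165:270,150:345]; b=cs[1]['image'][170:310,225:325]
cv2.imwrite('pics/c1.png',cv2.resize(a[:,:,::-1],None,fx=4,fy=4,interpolation=cv2.INTER_CUBIC))
cv2.imwrite('pics/c2.png',cv2.resize(b[:,:,::-1],None,fx=4,fy=4,interpolation=cv2.INTER_CUBIC))
k=.64
for n,c,l in(('scene',cs[0],[('lipL',305,362),('lipR',490,392),('tip',290,294),('clamp',265,290),('screw',272,304),('postLb',300,355),('postRb',515,395),('postLt',256,140),('postRt',562,185),('case',315,402),('loupe',470,441),('lipmid',400,376),('panelL',300,190),('panelR',530,215)]),('top',cs[1],[('lipL',412,415),('lipR',485,293),('clamp',398,385),('postL',370,300),('case',430,450),('loupe',503,337)])):
    for m,u,v in l: print(n,m,pt(c,u*k,v*k).round(4))
E
python3 b.py
```

```text
scene lipL [0.4795 0.3554 0.0248]
scene lipR [0.6566 0.1683 0.0855]
scene tip [0.4804 0.3554 0.1782]
scene clamp [0.451  0.3449 0.2158]
scene screw [0.4517 0.3277 0.2089]
scene postLb [0.476  0.3602 0.0388]
scene postRb [0.6983 0.1672 0.0449]
scene postLt [0.4813 0.3539 0.4149]
scene postRt [0.6975 0.1702 0.414 ]
scene case [0.4685 0.2991 0.0111]
scene loupe [0.6219 0.1497 0.0163]
scene lipmid [0.5695 0.2423 0.0834]
scene panelL [0.5088 0.3332 0.3559]
scene panelR [0.6818 0.1861 0.3696]
top lipL [0.48   0.3235 0.085 ]
top lipR [0.6518 0.1767 0.0845]
top clamp [0.4453 0.3504 0.2162]
top postL [0.4636 0.3742 0.3404]
top case [0.464  0.3009 0.0132]
top loupe [0.6158 0.1524 0.0199]
```

View pics/c1.png

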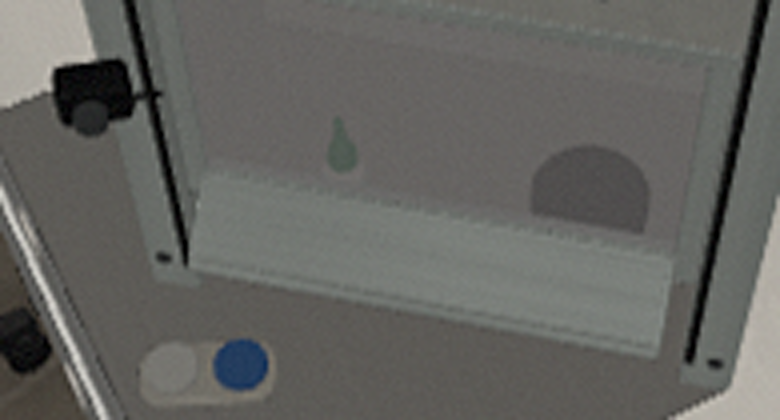

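View pics/c2.png

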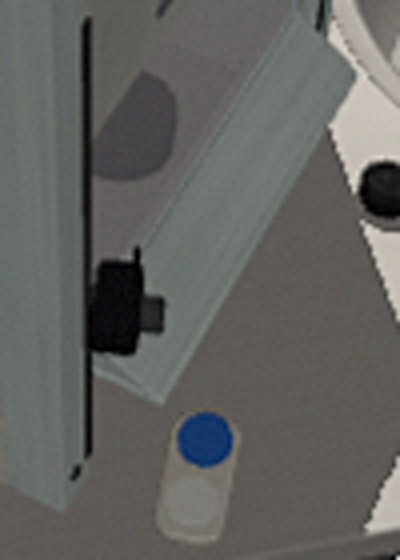

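The crops show the pointer tip at scene px (190.5,188.5) and top px (259,232). The lip's left lower corner is at scene px (198,232) and top px (266,271). Next I'll fit the hood frame and the target orientation.

```bash
cat > d.py <<'E'
from h import *
import pickle; cs=pickle.load(open('c.pkl','rb'))
def tri(a,b):
    o1,d1=ray(cs[0],*a);o2,d2=ray(cs[1],*b)
    t=np.linalg.lstsq(np.c_[d1,-d2],o2-o1,rcond=None)[0]
    p,q=o1+d1*t[0],o2+d2*t[1]; return (p+q)/2,np.linalg.norm(p-q)
print('tip',tri((190.3,188.5),(259.2,232.2)),'lipL',tri((198,232),(265.8,270.6)))
# hood front fit: panel+posts z>.3 in scene
P=cloud(cs[0]).reshape(-1,3); m=(P[:,2]>.28)&(P[:,2]<.40)&(P[:,0]<.8)&(P[:,0]>.4)&(P[:,1]>.1)&(P[:,1]<.45)
Q=P[m][:,:2]; 
best=None
rng=np.random.default_rng(0)
for _ in range(300):
    a,b=Q[rng.choice(len(Q),2,False)]; n=np.array([-(b-a)[1],(b-a)[0]]); n/=np.linalg.norm(n)+1e-9
    k=abs((Q-a)@n)<.003
    if best is None or k.sum()>best.sum(): best=k
c=Q[best].mean(0); v=np.linalg.svd(Q[best]-c,full_matrices=False)[2][0]; v*=np.sign(v[1])
X=np.array([v[1],-v[0]]); print('yaw',np.degrees(np.arctan2(X[1],X[0])),best.sum(),len(Q))
# lip: pts z .07-.1 in front of pane
for c_ in cs:
    P=cloud(c_).reshape(-1,3); h=np.c_[P[:,:2]@X,P[:,:2]@v,P[:,2]]
    fr=np.array(Q[best].mean(0))@X
    m=(P[:,2]>.06)&(P[:,2]<.12)&(h[:,0]>fr-.08)&(h[:,0]<fr+.01)&(h[:,1]>c@v-.2)&(h[:,1]<c@v+.2)
    H=h[m]; print('lip fr',fr, np.percentile(H,[1,50,99],axis=0).round(4).tolist(),m.sum())
y=v;print(X,v)
w=cap('wrist'); print(np.array(w['hand_eye']).round(3).tolist())
s=arm.read_state();q=s['ee_rot'];R0=R.from_quat([q[1],q[2],q[3],q[0]])
for d in(5,10,15):
    z=np.r_[X*np.cos(np.radians(d)),-np.sin(np.radians(d))]
    for sg in (1,-1):
        yy=np.r_[v*sg,0]; M=np.c_[np.cross(yy,z),yy,z]; print(d,sg,M[:,0].round(2),np.degrees((R.from_matrix(M)*R0.inv()).as_rotvec()).round(1))
E
python3 d.py
```

```text
tip (array([0.48364382, 0.33424148, 0.1984523 ]), np.float64(0.0014087326883221159)) lipL (array([0.47651175, 0.32051435, 0.0728611 ]), np.float64(0.002805439523107401))
yaw 49.36876168909839 10831 10858
lip fr 0.5845046946058916 [[0.5503, -0.4257, 0.066], [0.575, -0.2745, 0.0959], [0.5943, -0.1174, 0.1181]] 3862
lip fr 0.5845046946058916 [[0.552, -0.4135, 0.066], [0.5734, -0.257, 0.0948], [0.594, -0.1074, 0.1163]] 2363
[0.65118808 0.75891638] [-0.75891638  0.65118808]
[[0.0, -0.961, -0.276, 0.071], [1.0, -0.0, 0.001, -0.001], [-0.001, -0.276, 0.961, -0.146], [0.0, 0.0, 0.0, 1.0]]
5 1 [-0.06 -0.07 -1.  ] [  89.1   64.1 -116.3]
5 -1 [0.06 0.07 1.  ] [ 50.  -69.6  22. ]
10 1 [-0.11 -0.13 -0.98] [  84.4   60.8 -120.4]
10 -1 [0.11 0.13 0.98] [ 47.  -65.5  22.7]
15 1 [-0.17 -0.2  -0.97] [  79.7   57.4 -124.3]
15 -1 [0.17 0.2  0.97] [ 44.1 -61.4  23.2]
```

Request:
play_rows:
  steps:
    - {"grip":0,"linear":[40,40,10],"rot":[0,0,0]}
    - {"grip":0,"linear":[70,75,20],"rot":[0,0,0]}
    - {"grip":0,"linear":[100,110,30],"rot":[3,-4,1.5]}
    - {"grip":0,"linear":[120,150,40],"rot":[7,-10,4]}
    - {"grip":0,"linear":[140,190,40],"rot":[11,-15,6]}
    - {"grip":0,"linear":[155,225,40],"rot":[15,-21,8]}
    - {"grip":0,"linear":[170,260,40],"rot":[18,-26,10]}
    - {"grip":0,"linear":[180,300,40],"rot":[22,-31,12]}
    - {"grip":0,"linear":[190,340,40],"rot":[22,-31,12]}
    - {"grip":0,"linear":[200,380,40],"rot":[22,-31,12]}
  force: 20

```text
time: 0.98
tool_pos: [0.4003, -0.1519, 0.278]
ee_rot: [-0.135, 0.903, 0.279, 0.296]
ft_force: [0.8, 0.1, 0.9]
finger_gap: 0.0236
finger_force: 0.0
```

```bash
cat > s.py <<'E'
from h import *
s=arm.read_state();q=s['ee_rot'];M=R.from_quat([q[1],q[2],q[3],q[0]])
print(s['time'],s['q'].round(2),s['tool_pos'].round(4),s['ft_force'].round(1),s['finger_gap']);print(M.as_matrix().round(3).tolist())
X=np.array([.6512,.7589]);v=np.array([-X[1],X[0]]);p=s['tool_pos'];print('hood X,y,z',p[:2]@X,p[:2]@v,p[2])
import sys
d=float(sys.argv[1]) if len(sys.argv)>1 else 15
d=np.radians(d);z=np.r_[X*np.cos(d),-np.sin(d)];yy=-np.r_[v,0];T=R.from_matrix(np.c_[np.cross(yy,z),yy,z]);print('rot to go',np.degrees((T*M.inv()).as_rotvec()).round(1))
for n,(a,b,h) in dict(pre=(.422,-.273,.12),low=(.50,-.273,.0545),ins=(.574,-.273,.0545)).items():
    w=X*a+v*b; print(n,(1000*(np.r_[w,h]-p)).round(0))
E
python3 s.py
```

```text
0.9833 [-1.04  0.09  1.74  0.65  1.48 -0.19] [ 0.4003 -0.1519  0.278 ] [0.8 0.1 0.9] 0.023616000589649525
[[0.669, 0.584, 0.46], [0.424, -0.808, 0.409], [0.611, -0.078, -0.788]]
hood X,y,z 0.14542644232520058 -0.4026661498686161 0.2780227720320005
rot to go [ 22.1 -30.4  11.6]
pre [  82.  294. -158.]
low [ 132.  354. -224.]
ins [ 181.  410. -224.]
```

Request:
play_rows:
  steps:
    - {"grip":0,"linear":[8,35,0],"rot":[4,-5,2]}
    - {"grip":0,"linear":[16,70,0],"rot":[8,-10,4]}
    - {"grip":0,"linear":[24,105,0],"rot":[11,-15,6]}
    - {"grip":0,"linear":[32,140,0],"rot":[15,-20,8]}
    - {"grip":0,"linear":[40,175,0],"rot":[18,-25,10]}
    - {"grip":0,"linear":[50,205,-5],"rot":[22,-30,11.5]}
    - {"grip":0,"linear":[58,235,-20],"rot":[22,-30.4,11.6]}
    - {"grip":0,"linear":[66,260,-40],"rot":[22,-30.4,11.6]}
    - {"grip":0,"linear":[76,280,-70],"rot":[22,-30.4,11.6]}
    - {"grip":0,"linear":[82,294,-90],"rot":[22,-30.4,11.6]}

```text
time: 1.82
tool_pos: [0.4823, 0.1428, 0.1868]
ee_rot: [-0.253, 0.721, 0.333, 0.552]
ft_force: [1.2, -0.6, 0.9]
finger_gap: 0.0004
finger_force: 0.0
```

```bash
python3 s.py; python3 - <<'E'
from h import *
c=cap('scene'); cv2.imwrite('pics/s2.png',cv2.resize(c['image'][:,:,::-1],(800,600)))
E
```

```text
1.8167 [-0.49  0.46  2.21  1.64  1.24 -1.09] [0.4823 0.1428 0.1868] [ 1.2 -0.6  0.9] 0.00039917782278417057
[[0.167, 0.76, 0.628], [0.202, -0.65, 0.733], [0.965, 0.004, -0.262]]
hood X,y,z 0.4223982086941752 -0.27303403467805276 0.18680627752604673
rot to go [ 0.3  0.1 -0.1]
pre [ -0.  -0. -67.]
low [  51.   59. -132.]
ins [  99.  115. -132.]
```

View pics/s2.png

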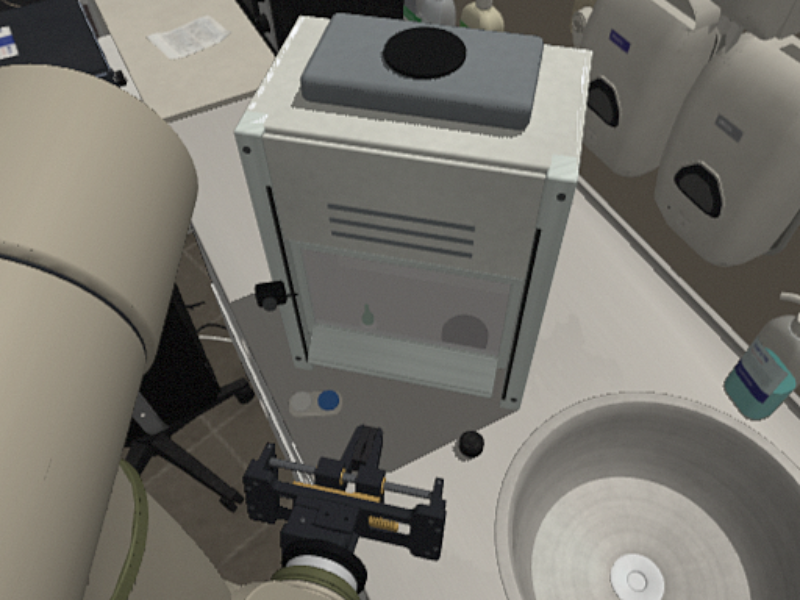

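The gripper is closed in front of the hood, with the fingertips at about (368,432). The lip, case and loupe haven't moved. Next I'll lower it and check the joints.

Request:
play_rows:
  steps:
    - {"grip":0,"linear":[5,6,-30],"rot":[0,0,0]}
    - {"grip":0,"linear":[10,12,-60],"rot":[0,0,0]}
    - {"grip":0,"linear":[15,17,-85],"rot":[0,0,0]}
    - {"grip":0,"linear":[20,23,-110],"rot":[0,0,0]}
    - {"grip":0,"linear":[25,29,-125],"rot":[0,0,0]}
    - {"grip":0,"linear":[25,29,-135],"rot":[0,0,0]}
    - {"grip":0,"linear":[25,29,-135],"rot":[0,0,0]}

```text
time: 2.45
tool_pos: [0.5078, 0.1698, 0.0525]
ee_rot: [-0.253, 0.721, 0.332, 0.553]
ft_force: [0.2, -0.6, 0.1]
finger_gap: 0.0004
finger_force: 0.0
```

```bash
python3 s.py; python3 - <<'E'
from h import *
c=cap('top'); cv2.imwrite('pics/t3.png',cv2.resize(c['image'][140:380,200:500,::-1],None,fx=2.5,fy=2.5,interpolation=2))
E
```

```text
2.45 [-0.38  0.88  2.21  1.88  1.29 -1.52] [0.5078 0.1698 0.0525] [ 0.2 -0.6  0.1] 0.0004469055218516298
[[0.167, 0.759, 0.629], [0.199, -0.651, 0.733], [0.966, 0.003, -0.26]]
hood X,y,z 0.4594890349557181 -0.27479655975727096 0.052539138002658387
rot to go [ 0.1  0.1 -0.1]
pre [-26. -27.  67.]
low [25. 32.  2.]
ins [73. 88.  2.]
```

View pics/t3.png

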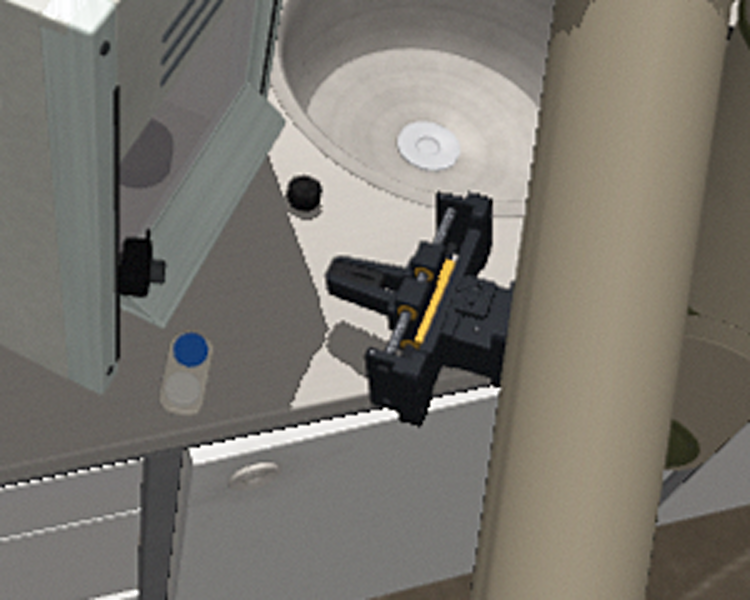

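The top view shows the gripper at (340,270)–(450,300), level, with the body passing above loupe height. I'll measure the finger top and the body's lowest point in tool coordinates before inserting.

```bash
python3 - <<'E'
from h import *
s=arm.read_state();q=s['ee_rot'];M=R.from_quat([q[1],q[2],q[3],q[0]]).as_matrix()
P=np.concatenate([cloud(cap(n)).reshape(-1,3) for n in('scene','top')])
t=(P-s['tool_pos'])@M
for a in range(-150,10,10):
    m=(t[:,2]*1000>a)&(t[:,2]*1000<a+10)&(abs(t[:,1])<.1)&(abs(t[:,0])<.1)&(P[:,2]>.012)
    if m.sum()>3:print(a,m.sum(),(1000*np.percentile(t[m][:,0],[1,98])).round(),(1000*np.percentile(t[m][:,1],[1,99])).round(),'zmin,max',P[m][:,2].min().round(3),P[m][:,2].max().round(3))
E
```

```text
-150 182 [-27.  37.] [-43.   9.] zmin,max 0.064 0.129
-140 212 [-17.  26.] [-44.  15.] zmin,max 0.071 0.114
-130 200 [-16.  26.] [-43.  16.] zmin,max 0.069 0.111
-120 209 [-20.  27.] [-43.  14.] zmin,max 0.06 0.11
-110 986 [-30.  36.] [-95.  88.] zmin,max 0.049 0.118
-100 450 [-28.  37.] [-95.  87.] zmin,max 0.045 0.116
-90 517 [-29.  36.] [-93.  83.] zmin,max 0.045 0.114
-80 516 [-28.  37.] [-88.  81.] zmin,max 0.042 0.11
-70 218 [-31.  36.] [-88.  82.] zmin,max 0.04 0.109
-60 82 [-9. 14.] [-30.  23.] zmin,max 0.058 0.084
-50 105 [-9. 13.] [-20.  17.] zmin,max 0.056 0.079
-40 92 [-6. 13.] [-19.  14.] zmin,max 0.055 0.077
-30 84 [-7. 14.] [-18.  14.] zmin,max 0.051 0.074
-20 83 [-8. 13.] [-18.  14.] zmin,max 0.048 0.07
-10 68 [-7. 13.] [-17.  10.] zmin,max 0.048 0.069
0 6 [-1. 12.] [-12.   8.] zmin,max 0.052 0.065
```

Request:
play_rows:
  steps:
    - {"grip":0,"linear":[13,15,-4.5],"rot":[0,0,0]}
    - {"grip":0,"linear":[26,30,-4.5],"rot":[0,0,0]}
    - {"grip":0,"linear":[39,45,-4.5],"rot":[0,0,0]}
    - {"grip":0,"linear":[50,59,-4.5],"rot":[0,0,0]}
    - {"grip":0,"linear":[58,68,-4.5],"rot":[0,0,0]}
    - {"grip":0,"linear":[65,76,-4.5],"rot":[0,0,0]}
    - {"grip":0,"linear":[72,84,-4.5],"rot":[0,0,0]}
    - {"grip":0,"linear":[72,84,-4.5],"rot":[0,0,0]}

```text
time: 3.27
tool_pos: [0.5802, 0.2549, 0.0502]
ee_rot: [-0.252, 0.72, 0.334, 0.554]
ft_force: [0.1, -0.6, 0.3]
finger_gap: 0.0004
finger_force: 0.0
```

```bash
python3 s.py; python3 - <<'E'
from h import *
a=cap('scene')['image'][150:330,130:350]
cv2.imwrite('pics/s4.png',cv2.resize(a[:,:,::-1],None,fx=3,fy=3,interpolation=2))
E
```

```text
3.2667 [-0.11  0.86  1.98  2.08  1.15 -1.31] [0.5802 0.2549 0.0502] [ 0.1 -0.6  0.3] 0.0004024558396659485
[[0.163, 0.76, 0.629], [0.2, -0.65, 0.733], [0.966, 0.006, -0.258]]
hood X,y,z 0.5712170994698605 -0.27432697388822846 0.05024609663017323
rot to go [ 0.2  0.3 -0.1]
pre [ -98. -112.   70.]
low [-47. -53.   4.]
ins [1. 3. 4.]
```

View pics/s4.png

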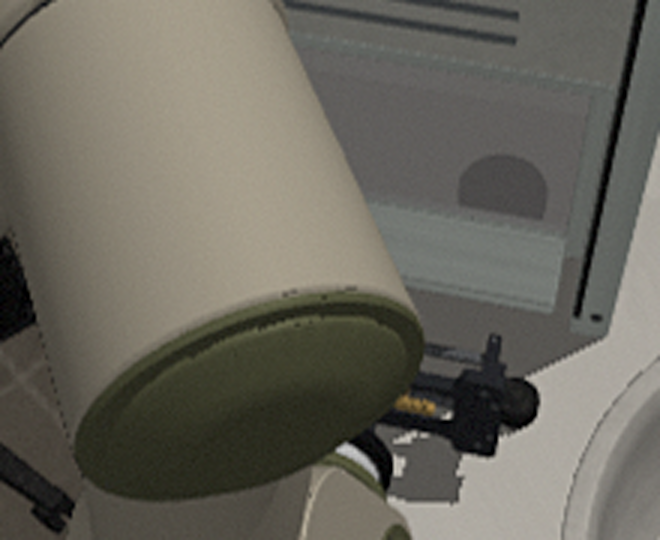

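The forearm now hides the pointer in the scene view. The lip's right end is visible at (500,275), and the gripper end at (475,410) is beside the undisturbed loupe at (517,402). I'll raise slowly.

Request:
play_rows:
  steps:
    - {"grip":0,"linear":[0,0,5],"rot":[0,0,0]}
    - {"grip":0,"linear":[0,0,10],"rot":[0,0,0]}
    - {"grip":0,"linear":[0,0,15],"rot":[0,0,0]}
    - {"grip":0,"linear":[0,0,20],"rot":[0,0,0]}
    - {"grip":0,"linear":[0,0,26],"rot":[0,0,0]}
    - {"grip":0,"linear":[0,0,32],"rot":[0,0,0]}
    - {"grip":0,"linear":[0,0,38],"rot":[0,0,0]}
    - {"grip":0,"linear":[0,0,44],"rot":[0,0,0]}
    - {"grip":0,"linear":[0,0,50],"rot":[0,0,0]}
    - {"grip":0,"linear":[0,0,50],"rot":[0,0,0]}

```text
time: 4.15
tool_pos: [0.5796, 0.2541, 0.1007]
ee_rot: [-0.252, 0.72, 0.333, 0.554]
ft_force: [-0.2, -0.1, 1.2]
finger_gap: 0.0005
finger_force: 0.1
```

```bash
python3 s.py; python3 - <<'E'
from h import *
a=cap('top')['image'][120:350,200:460]
cv2.imwrite('pics/t5.png',cv2.resize(a[:,:,::-1],None,fx=2.5,fy=2.5,interpolation=2))
E
```

```text
4.15 [-0.11  0.74  1.98  2.03  1.09 -1.18] [0.5796 0.2541 0.1007] [-0.2 -0.1  1.2] 0.0004653656470592938
[[0.164, 0.759, 0.63], [0.2, -0.651, 0.733], [0.966, 0.006, -0.258]]
hood X,y,z 0.5702464360076421 -0.27434674112452545 0.10072920935488779
rot to go [ 0.2  0.3 -0.1]
pre [ -98. -112.   19.]
low [-47. -52. -46.]
ins [  1.   4. -46.]
```

View pics/t5.png

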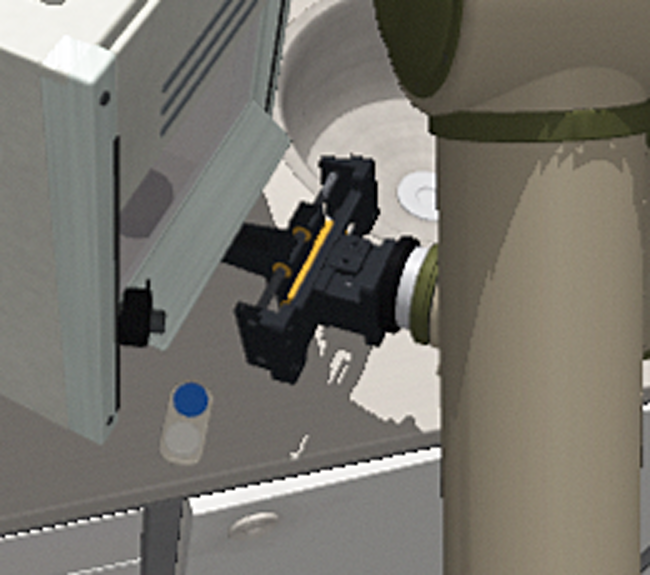

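The lip's left corner, at (163,348) in this crop, has risen, with the fingers under it at (245,245). The case is untouched and the pointer clamp is at (135,315). I'll measure the rise from depth against the first pictures.

```bash
cat > m.py <<'E'
from h import *
import pickle; cs=pickle.load(open('c.pkl','rb')); X=np.array([.6512,.7589]);v=np.array([-X[1],X[0]])
def lip(c,lo,hi,ylo,yhi):
    P=cloud(c).reshape(-1,3);x=P[:,:2]@X;y=P[:,:2]@v
    o=[]
    for a in np.arange(.556,.58,.004):
        m=(x>a)&(x<a+.004)&(y>ylo)&(y<yhi)&(P[:,2]>lo)&(P[:,2]<hi); o.append(np.median(P[m,2]) if m.sum()>5 else np.nan)
    return np.array(o)
s=arm.read_state();tz=s['tool_pos'][2]
for n,c0 in zip(('scene','top'),cs):
    c=cap(n)
    for r in((-.38,-.32),(-.24,-.17)):
        a=lip(c0,.07,.13,*r);b=lip(c,tz+.005,tz+.06,*r); print(n,r,a.round(4),(b-a).round(4))
print('tcp',tz,s['ft_force'].round(2))
E
python3 m.py
```

```text
scene (-0.38, -0.32) [0.087  0.0893 0.0921 0.0955 0.0979 0.1013] [0.0409 0.0417 0.0412 0.0405 0.041  0.0408]
scene (-0.24, -0.17) [0.0862 0.0894 0.092  0.0952 0.0982 0.1008] [0.0409 0.0411 0.0412 0.0413 0.0407 0.0412]
top (-0.38, -0.32) [0.0855 0.0889 0.0913 0.0948 0.0974 0.1   ] [0.0407 0.0409 0.0413 0.0413 0.0412 0.0417]
top (-0.24, -0.17) [0.0857 0.0893 0.0919 0.0946 0.0976 0.1005] [0.0417 0.0407 0.0408 0.0413 0.0411 0.0406]
tcp 0.10035782359462055 [-0.19  0.08  0.05]
```

Request:
play_rows:
  steps:
    - {"grip":0,"linear":[0,0,7],"rot":[0,0,0]}
    - {"grip":0,"linear":[0,0,15],"rot":[0,0,0]}
    - {"grip":0,"linear":[0,0,23],"rot":[0,0,0]}
    - {"grip":0,"linear":[0,0,31],"rot":[0,0,0]}
    - {"grip":0,"linear":[0,0,39],"rot":[0,0,0]}
    - {"grip":0,"linear":[0,0,47],"rot":[0,0,0]}
    - {"grip":0,"linear":[0,0,55],"rot":[0,0,0]}
    - {"grip":0,"linear":[0,0,62],"rot":[0,0,0]}
    - {"grip":0,"linear":[0,0,67],"rot":[0,0,0]}
    - {"grip":0,"linear":[0,0,70],"rot":[0,0,0]}

```text
time: 5.13
tool_pos: [0.5794, 0.2541, 0.1701]
ee_rot: [-0.253, 0.72, 0.333, 0.554]
ft_force: [1.0, 1.1, -3.0]
finger_gap: 0.0004
finger_force: 1.1
```

```bash
python3 s.py; python3 m.py; python3 - <<'E'
from h import *
w=cap('wrist');t=cap('top');s=cap('scene')
import pickle;pickle.dump((s,t,w),open('c2.pkl','wb'))
a=cv2.resize(t['image'][195:275,235:295],None,fx=6,fy=6,interpolation=2)
b=cv2.resize(w['image'],(440,330)); cc=np.zeros((480,800,3),np.uint8); cc[:480,:360]=a; cc[:330,360:]=b
b2=cv2.resize(s['image'][160:220,150:210],(150,150));cc[330:,360:510]=b2
cv2.imwrite('pics/t6.png',cc[:,:,::-1])
E
```

```text
5.1333 [-0.11  0.58  1.95  1.92  1.02 -0.98] [0.5794 0.2541 0.1701] [ 1.   1.1 -3. ] 0.00035618079158270335
[[0.165, 0.759, 0.629], [0.2, -0.651, 0.733], [0.966, 0.005, -0.259]]
hood X,y,z 0.5700950756703322 -0.27422934190839793 0.17010337269490367
rot to go [ 0.2  0.2 -0. ]
pre [ -97. -112.  -50.]
low [ -47.  -52. -116.]
ins [   2.    4. -116.]
scene (-0.38, -0.32) [0.087  0.0893 0.0921 0.0955 0.0979 0.1013] [0.1095 0.1106 0.1107 0.11   0.1107 0.1103]
scene (-0.24, -0.17) [0.0862 0.0894 0.092  0.0952 0.0982 0.1008] [0.1104 0.1103 0.1102 0.1098 0.1098 0.1103]
top (-0.38, -0.32) [0.0855 0.0889 0.0913 0.0948 0.0974 0.1   ] [0.111  0.1108 0.1114 0.1107 0.111  0.1113]
top (-0.24, -0.17) [0.0857 0.0893 0.0919 0.0946 0.0976 0.1005] [0.1115 0.1104 0.1108 0.1108 0.1106 0.1104]
tcp 0.17010337269490367 [ 1.01  1.13 -3.01]
```

View pics/t6.png

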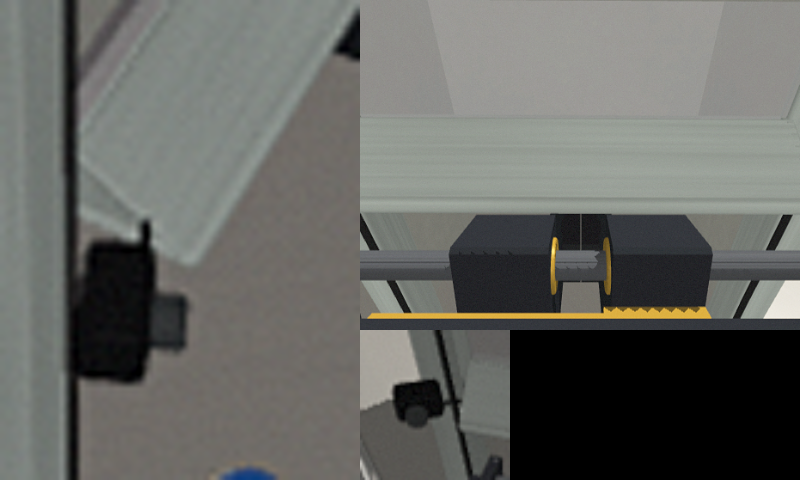

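The wrist view shows the lip's front edge resting on top of both finger backs at (580,213). In the top crop the pointer tip is at (147,222) and the lip end's lower front corner at (190,264). One close zoom next for an exact comparison.

```bash
python3 - <<'E'
from h import *
import pickle;s,t,w=pickle.load(open('c2.pkl','rb'))
a=cv2.resize(t['image'][220:248,245:273],None,fx=14,fy=14,interpolation=2)
b=cv2.resize(s['image'][180:208,182:210],None,fx=14,fy=14,interpolation=2)
cc=cv2.convertScaleAbs(np.hstack([a,b]),alpha=1.6)
cv2.imwrite('pics/t7.png',cc[:,:,::-1])
E
```

```text
(no output)
```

View pics/t7.png

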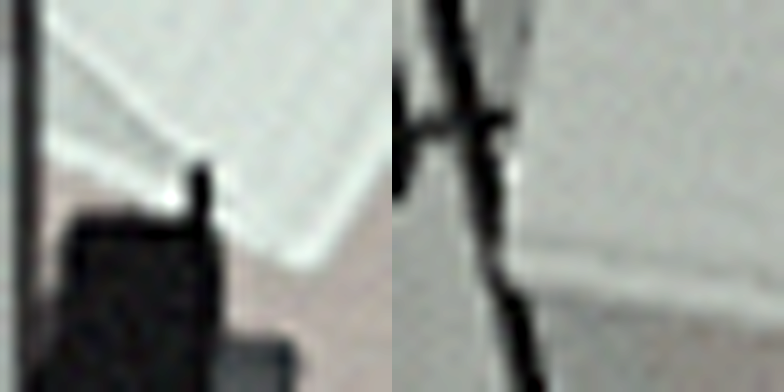

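The zoom shows the pointer tip at top px (258.8,231.2) and scene px (190.1,188.0). The lip's lower front corner is at (266.3,238.8) and (190.3,199.5).

```bash
python3 - <<'E'
from h import *
import pickle;s,t,w=pickle.load(open('c2.pkl','rb'))
X=np.array([.6512,.7589]);v=np.array([-X[1],X[0]])
def onplane(c,uv,y):
    o,d=ray(c,*uv); k=(y-o[:2]@v)/(d[:2]@v); p=o+k*d; return np.r_[p[:2]@X,p[2]]
def tri(a,b):
    o1,d1=ray(s,*a);o2,d2=ray(t,*b)
    k=np.linalg.lstsq(np.c_[d1,-d2],o2-o1,rcond=None)[0]
    p=o1+d1*k[0];q=o2+d2*k[1];m=(p+q)/2; return np.r_[m[:2]@X,m[:2]@v,m[2],np.linalg.norm(p-q)].round(4)
ts,tt=(190.1,188.0),(258.8,231.2); ls,lt=(190.3,199.5),(266.3,238.8)
print('tri tip',tri(ts,tt),'lip',tri(ls,lt))
for yl in(-.150,-.153,-.156):
    print(yl,'top tip',onplane(t,tt,yl+.005).round(4),'lip',onplane(t,lt,yl).round(4))
def onX(c,uv,x):
    o,d=ray(c,*uv); k=(x-o[:2]@X)/(d[:2]@X); p=o+k*d; return np.r_[p[:2]@v,p[2]].round(4)
for x in(.551,.5525): print(x,'scene tip',onX(s,ts,x+.0165),'lip',onX(s,ls,x),'top lip',onX(t,lt,x))
# front of lip X from depth: hanging points
for n,c in(('s',s),('t',t)):
    P=cloud(c).reshape(-1,3);x=P[:,:2]@X;y=P[:,:2]@v
    for r in((-.385,-.32),(-.24,-.17)):
        m=(y>r[0])&(y<r[1])&(x>.54)&(x<.58)&(P[:,2]>.172)&(P[:,2]<.192); print(n,m.sum(),np.percentile(x[m],[2,25,50]).round(4),P[m,2].min().round(4))
E
```

```text
tri tip [ 5.691e-01 -1.494e-01  2.002e-01  2.000e-04] lip [ 0.5553 -0.1519  0.1836  0.0006]
-0.15 top tip [0.5668 0.2073] lip [0.5542 0.1864]
-0.153 top tip [0.5683 0.2025] lip [0.5556 0.1814]
-0.156 top tip [0.5698 0.1976] lip [0.5569 0.1764]
0.551 scene tip [-0.1503  0.2026] lip [-0.1544  0.1905] top lip [-0.143   0.1981]
0.5525 scene tip [-0.1495  0.2005] lip [-0.1536  0.1882] top lip [-0.1463  0.1926]
s 49 [0.5498 0.5507 0.5513] 0.1858
s 57 [0.5494 0.5505 0.551 ] 0.186
t 13 [0.5517 0.5519 0.5521] 0.1894
t 18 [0.5514 0.5518 0.5522] 0.1878
```

Remaining rise is about 15–16 mm, but rays from above fix height only weakly. I'll raise 11 mm and back off, then look level at lip end and pointer with the wrist camera.

Request:
play_rows:
  steps:
    - {"grip":0,"linear":[0,0,4],"rot":[0,0,0]}
    - {"grip":0,"linear":[0,0,8],"rot":[0,0,0]}
    - {"grip":0,"linear":[0,0,11],"rot":[0,0,0]}
    - {"grip":0,"linear":[0,0,11],"rot":[0,0,0]}
    - {"grip":0,"linear":[0,0,11],"rot":[0,0,0]}

```text
time: 5.8
tool_pos: [0.5795, 0.254, 0.1807]
ee_rot: [-0.253, 0.72, 0.333, 0.554]
ft_force: [-0.1, -0.6, 0.2]
finger_gap: 0.0003
finger_force: 0.0
```

```bash
python3 m.py
```

```text
scene (-0.38, -0.32) [0.087  0.0893 0.0921 0.0955 0.0979 0.1013] [0.1206 0.121  0.1209 0.1205 0.1214 0.1209]
scene (-0.24, -0.17) [0.0862 0.0894 0.092  0.0952 0.0982 0.1008] [0.1216 0.1212 0.1212 0.121  0.1206 0.1216]
top (-0.38, -0.32) [0.0855 0.0889 0.0913 0.0948 0.0974 0.1   ] [0.1217 0.1209 0.1213 0.1212 0.1209 0.1214]
top (-0.24, -0.17) [0.0857 0.0893 0.0919 0.0946 0.0976 0.1005] [0.1213 0.121  0.1213 0.1217 0.1209 0.1212]
tcp 0.18065585599881664 [-0.09 -0.56  0.18]
```

Request:
play_rows:
  steps:
    - {"grip":0,"linear":[0,0,-4],"rot":[0,0,0]}
    - {"grip":0,"linear":[0,0,-8],"rot":[0,0,0]}
    - {"grip":0,"linear":[-16,-19,-10],"rot":[0,0,0]}
    - {"grip":0,"linear":[-36,-42,-10],"rot":[0,0,0]}
    - {"grip":0,"linear":[-58,-68,-10],"rot":[0,0,0]}
    - {"grip":0,"linear":[-78,-91,-10],"rot":[0,0,0]}
    - {"grip":0,"linear":[-78,-91,-10],"rot":[0,0,0]}

```text
time: 6.48
tool_pos: [0.5001, 0.1601, 0.1697]
ee_rot: [-0.252, 0.722, 0.331, 0.553]
ft_force: [0.1, -0.9, 0.1]
finger_gap: 0.0008
finger_force: 0.0
```

```bash
python3 s.py -16; python3 - <<'E'
from h import *
# desired TCP for level camera at hood X=.33,y=-.15(lip end),z=.198
s=arm.read_state();X=np.array([.6512,.7589]);v=np.array([-X[1],X[0]])
d=np.radians(-16);z=np.r_[X*np.cos(d),-np.sin(d)];yy=-np.r_[v,0];M=np.c_[np.cross(yy,z),yy,z]
he=np.array(cap('wrist')['hand_eye'])
for cx,cy in((.30,-.16),(.33,-.19),(.36,-.19)):
    p=np.r_[X*cx+v*cy,.198]-M@he[:3,3]; print(cx,cy,p.round(3),(1000*(p-s['tool_pos'])).round())
E
```

```text
6.4833 [-0.42  0.52  2.18  1.73  1.21 -1.12] [0.5001 0.1601 0.1697] [ 0.1 -0.9  0.1] 0.0007671447420104965
[[0.169, 0.756, 0.632], [0.198, -0.654, 0.73], [0.965, 0.002, -0.26]]
hood X,y,z 0.447148666186303 -0.2752828151137684 0.1697471523011724
rot to go [ 23.6 -20.2   0.3]
pre [-18. -18. -50.]
low [  33.   42. -115.]
ins [  81.   98. -115.]
0.3 -0.16 [0.421 0.244 0.17 ] [-79.  84.   0.]
0.33 -0.19 [0.464 0.247 0.17 ] [-37.  87.   0.]
0.36 -0.19 [0.483 0.27  0.17 ] [-17. 110.   0.]
```

Request:
play_rows:
  steps:
    - {"grip":0,"linear":[-10,15,0],"rot":[4,-3.5,0]}
    - {"grip":0,"linear":[-18,32,0],"rot":[8,-7,0]}
    - {"grip":0,"linear":[-25,50,0],"rot":[12,-10.5,0.1]}
    - {"grip":0,"linear":[-32,65,0],"rot":[16,-14,0.2]}
    - {"grip":0,"linear":[-37,78,0],"rot":[20,-17,0.3]}
    - {"grip":0,"linear":[-37,87,0],"rot":[23.6,-20.2,0.3]}
    - {"grip":0,"linear":[-37,87,0],"rot":[23.6,-20.2,0.3]}
    - {"grip":0,"linear":[-37,87,0],"rot":[23.6,-20.2,0.3]}

```text
time: 7.2
tool_pos: [0.4643, 0.2512, 0.1688]
ee_rot: [-0.334, 0.547, 0.255, 0.724]
ft_force: [-0.6, 1.5, -0.5]
finger_gap: 0.0008
finger_force: 0.0
```

```bash
python3 s.py -16|head -4; python3 - <<'E'
from h import *
w=cap('wrist');import pickle;pickle.dump(w,open('w.pkl','wb'));print(w['f'],w['cx'],w['cy'],w['T'].round(3).tolist())
o=cv2.resize(w['image'],(780,585),interpolation=2);cv2.imwrite('pics/w8.png',o[:,:,::-1])
E
```

```text
7.2 [-0.17  0.97  2.31  2.07  1.91 -1.7 ] [0.4643 0.2512 0.1688] [-0.6  1.5 -0.5] 0.0007979628635512014
[[-0.179, 0.763, 0.621], [-0.206, -0.646, 0.735], [0.962, 0.004, 0.273]]
hood X,y,z 0.49302774688806644 -0.18875259196598138 0.16884247825938598
rot to go [ 0.3  0.  -0.4]
328.41932299883865 256.48078514765064 193.09784896268522 [[0.763, 0.001, 0.646, 0.361], [-0.646, -0.005, 0.763, 0.13], [0.004, -1.0, -0.004, 0.197], [0.0, 0.0, 0.0, 1.0]]
```

View pics/w8.png

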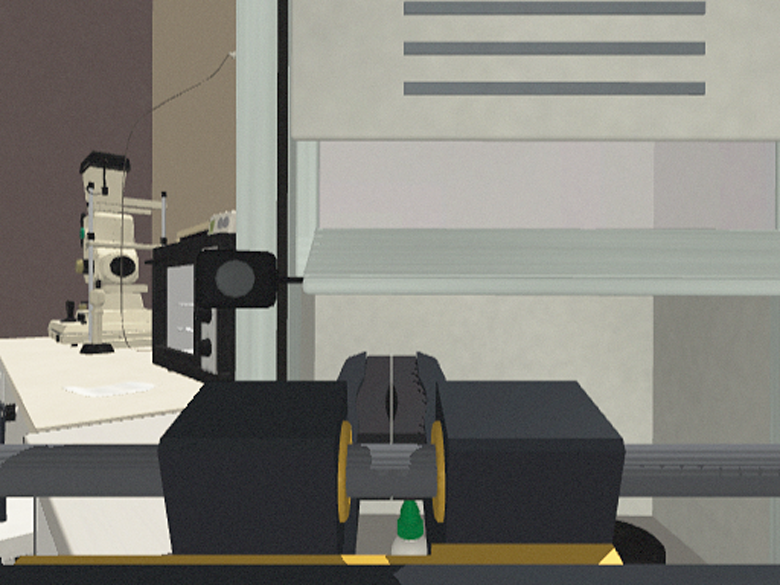

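The level view shows the black blade at (292,280) and the lip's underside edge at row 294, so the lip is still slightly low. I'll get sub-pixel rows by profile.

```bash
cat > e.py <<'E'
from h import *
import pickle,sys
w=pickle.load(open(sys.argv[1],'rb')); g=cv2.cvtColor(w['image'],cv2.COLOR_RGB2GRAY).astype(float)
X=np.array([.6512,.7589])
print(g[178:190,186:206].astype(int)); 
print(g[184:200,[206,212,220,235,250]].astype(int)); print(w['depth'][[184,188,191],:][:,[206,212,220,250]].round(4), w['depth'][183:186,188:201].round(3))
Rm=w['T'][:3,:3];print('camX',w['T'][:2,3]@X,'z',w['T'][2,3], 'pitch',Rm[2,2],Rm[2,1])
E
python3 e.py w.pkl
```

```text
[[ 30  31  67 166 139 137 140 134 176 191 197 198 201 166 151 161 160 160
  159 158]
 [ 35  29  62 169 137 134 135 135 175 192 196 196 196 179 159 166 165 165
  167 167]
 [ 35  31  64 166 144 139 138 137 170 189 201 196 196 168 178 181 185 175
  175 173]
 [ 27  30  55 135 121 117 120 115 128 157 161 156 158 160 173 179 175 166
  167 168]
 [ 17  22  24  12  37  41  39  37  39  39  45  41  38 128 163 168 165 168
  167 168]
 [ 33  30  26  24  27  20  21  27  26  22  19  16  18 152 182 179 183 181
  180 182]
 [ 26  24  22  25  24  32  29  24  25  20  23  19  41 185 179 179 180 180
  179 182]
 [ 24  24  38  59  52  52  55  57  57  52  56  47  89 180 175 181 184 181
  181 181]
 [ 32  26  65 128 110 110 112 110 108 110 112 109 131 176 181 186 190 187
  188 188]
 [ 44  31  67 166 140 140 144 141 144 143 141 135 148 178 180 182 189 191
  192 190]
 [ 36  27  65 164 140 139 139 133 141 142 135 134 144 175 181 186 189 189
  187 189]
 [ 41  30  62 165 136 138 137 139 136 137 139 134 130 172 178 186 185 185
  185 189]]
[[181 182 178 181 181]
 [182 181 186 185 185]
 [190 189 185 187 186]
 [188 187 190 188 190]
 [187 190 187 188 189]
 [186 189 187 187 186]
 [182 180 177 177 179]
 [173 173 176 176 172]
 [159 161 166 166 162]
 [143 169 168 168 169]
 [142 186 187 184 185]
 [146 184 183 183 186]
 [141 184 182 182 188]
 [140 185 182 182 182]
 [145 184 181 182 184]
 [143 186 181 183 183]]
[[0.2187 0.2177 0.2185 0.2195]
 [0.2186 0.2183 0.2174 0.2178]
 [0.2179 0.2184 0.2197 0.2183]] [[0.229 0.229 0.23  0.23  0.231 0.231 0.231 0.231 0.232 0.231 0.232 0.221
  0.217]
 [0.229 0.229 0.23  0.23  0.23  0.23  0.23  0.231 0.231 0.231 0.232 0.219
  0.218]
 [0.23  0.229 0.229 0.23  0.23  0.231 0.23  0.23  0.231 0.232 0.232 0.218
  0.218]]
camX 0.3336450086305308 z 0.19715913532692567 pitch -0.003712271847280204 -0.9999848538408159
```

The blade centre is at row 183.5 (depth 0.232) and the lip underside at row 193.0 (depth 0.218), so about 6.7 mm is still to go. I'll go back under and push.

Request:
play_rows:
  steps:
    - {"grip":0,"linear":[5,-16,-2],"rot":[-4,3.5,0]}
    - {"grip":0,"linear":[12,-34,-4],"rot":[-8,7,0]}
    - {"grip":0,"linear":[19,-50,-4],"rot":[-12,10.5,-0.1]}
    - {"grip":0,"linear":[26,-66,-4],"rot":[-16,14,-0.2]}
    - {"grip":0,"linear":[32,-80,-4],"rot":[-20,17,-0.3]}
    - {"grip":0,"linear":[37,-87,-4],"rot":[-23.6,20.2,-0.3]}
    - {"grip":0,"linear":[37,-87,-4],"rot":[-23.6,20.2,-0.3]}
    - {"grip":0,"linear":[37,-87,-4],"rot":[-23.6,20.2,-0.3]}

```text
time: 7.92
tool_pos: [0.5013, 0.1625, 0.168]
ee_rot: [-0.251, 0.719, 0.333, 0.555]
ft_force: [-0.4, 0.1, 0.8]
finger_gap: 0.0003
finger_force: 0.0
```

```bash
python3 s.py
```

```text
7.9167 [-0.41  0.53  2.18  1.74  1.21 -1.14] [0.5013 0.1625 0.168 ] [-0.4  0.1  0.8] 0.0003151185672250653
[[0.161, 0.758, 0.632], [0.201, -0.652, 0.731], [0.966, 0.009, -0.258]]
hood X,y,z 0.44975825986508083 -0.2746418142525328 0.1679596510107903
rot to go [0.3 0.4 0.1]
pre [-19. -20. -48.]
low [  31.   39. -113.]
ins [  80.   95. -113.]
```

Request:
play_rows:
  steps:
    - {"grip":0,"linear":[20,23,0],"rot":[0,0,0]}
    - {"grip":0,"linear":[42,49,0],"rot":[0,0,0]}
    - {"grip":0,"linear":[62,72,0],"rot":[0,0,0]}
    - {"grip":0,"linear":[78,91,0],"rot":[0,0,0]}
    - {"grip":0,"linear":[78,91,0],"rot":[0,0,0]}
    - {"grip":0,"linear":[78,91,7],"rot":[0,0,0]}
    - {"grip":0,"linear":[78,91,12],"rot":[0,0,0]}
    - {"grip":0,"linear":[78,91,16],"rot":[0,0,0]}
    - {"grip":0,"linear":[78,91,19.5],"rot":[0,0,0]}
    - {"grip":0,"linear":[78,91,20.5],"rot":[0,0,0]}

```text
time: 8.75
tool_pos: [0.5789, 0.2534, 0.187]
ee_rot: [-0.252, 0.721, 0.333, 0.553]
ft_force: [-2.1, 0.1, -2.4]
finger_gap: 0.0002
finger_force: 1.4
```

Request:
play_rows:
  steps:
    - {"grip":0,"linear":[0,0,0],"rot":[0,0,0]}
    - {"grip":0,"linear":[0,0,0],"rot":[0,0,0]}

```text
time: 8.92
tool_pos: [0.5794, 0.2536, 0.1868]
ee_rot: [-0.252, 0.721, 0.333, 0.554]
ft_force: [-2.2, -0.7, -0.4]
finger_gap: 0.0005
finger_force: 0.5
```

```bash
python3 m.py
```

```text
scene (-0.38, -0.32) [0.087  0.0893 0.0921 0.0955 0.0979 0.1013] [0.1268 0.127  0.1275 0.1266 0.1274 0.1273]
scene (-0.24, -0.17) [0.0862 0.0894 0.092  0.0952 0.0982 0.1008] [0.1272 0.127  0.1269 0.1267 0.1269 0.127 ]
top (-0.38, -0.32) [0.0855 0.0889 0.0913 0.0948 0.0974 0.1   ] [0.1275 0.1269 0.1274 0.1269 0.1268 0.1273]
top (-0.24, -0.17) [0.0857 0.0893 0.0919 0.0946 0.0976 0.1005] [0.1272 0.127  0.1269 0.127  0.1272 0.1271]
tcp 0.186823280077924 [-2.18 -0.71 -0.37]
```

The rise is now 127.1 mm. Backing off for another level check.

Request:
play_rows:
  steps:
    - {"grip":0,"linear":[0,0,-5],"rot":[0,0,0]}
    - {"grip":0,"linear":[0,0,-12],"rot":[0,0,0]}
    - {"grip":0,"linear":[-16,-19,-20],"rot":[0,0,0]}
    - {"grip":0,"linear":[-36,-42,-20],"rot":[0,0,0]}
    - {"grip":0,"linear":[-58,-68,-20],"rot":[0,0,0]}
    - {"grip":0,"linear":[-78,-91,-20],"rot":[0,0,0]}
    - {"grip":0,"linear":[-78,-91,-20],"rot":[0,0,0]}

```text
time: 9.6
tool_pos: [0.5002, 0.16, 0.1661]
ee_rot: [-0.252, 0.722, 0.33, 0.553]
ft_force: [0.9, -0.4, -0.1]
finger_gap: 0.0007
finger_force: 0.0
```

Request:
play_rows:
  steps:
    - {"grip":0,"linear":[-10,15,0],"rot":[4,-3.5,0]}
    - {"grip":0,"linear":[-18,32,2],"rot":[8,-7,0]}
    - {"grip":0,"linear":[-25,50,4],"rot":[12,-10.5,0.1]}
    - {"grip":0,"linear":[-32,65,6],"rot":[16,-14,0.2]}
    - {"grip":0,"linear":[-37,78,8],"rot":[20,-17,0.3]}
    - {"grip":0,"linear":[-37,87,9],"rot":[23.6,-20.2,0.3]}
    - {"grip":0,"linear":[-37,87,9],"rot":[23.6,-20.2,0.3]}
    - {"grip":0,"linear":[-37,87,9],"rot":[23.6,-20.2,0.3]}
    - {"grip":0,"linear":[-37,87,9],"rot":[23.6,-20.2,0.3]}

```text
time: 10.35
tool_pos: [0.4646, 0.2499, 0.1757]
ee_rot: [-0.333, 0.546, 0.255, 0.725]
ft_force: [-0.1, 0.5, -0.6]
finger_gap: 0.0004
finger_force: 0.0
```

```bash
python3 - <<'E'
from h import *
import pickle
ws=[cap('wrist') for _ in range(8)];w=ws[0]; w['image']=np.mean([x['image'] for x in ws],0).round().astype(np.uint8)
pickle.dump(w,open('w2.pkl','wb'))
E
python3 e.py w2.pkl
python3 - <<'E'
import pickle,numpy as np
for n in('w','w2'):
    c=pickle.load(open(f'{n}.pkl','rb'));i=c['image'].astype(float)
    print(n,[(r,i[r,215:245].mean(0).round().astype(int).tolist()) for r in range(176,197)])
E
```

```text
[[ 46 168 143 136 140 136 156 185 198 198 197 199 181 162 168 168 168 168
  168 167]
 [ 50 168 143 135 140 135 157 186 197 197 198 200 166 164 165 164 165 164
  165 164]
 [ 48 168 143 135 140 135 157 185 199 198 199 191 162 161 162 161 162 161
  162 161]
 [ 49 167 144 136 140 135 157 184 196 196 198 177 157 164 165 165 164 163
  164 163]
 [ 50 168 144 136 139 137 156 184 194 192 197 172 169 177 175 176 174 175
  176 176]
 [ 48 168 143 136 140 137 147 180 186 187 188 168 182 184 177 176 174 176
  175 175]
 [ 49 167 143 135 140 136 139 157 162 164 166 161 173 173 168 165 164 167
  165 165]
 [ 48 166 144 136 141 139 139 137 141 142 139 151 169 175 178 177 179 179
  178 179]
 [ 47 167 142 137 139 137 139 139 137 137 131 166 177 180 182 181 181 182
  181 182]
 [ 48 167 142 136 140 138 140 139 137 138 133 178 177 182 185 183 183 184
  183 184]
 [ 46 166 142 137 139 138 140 138 138 136 143 176 176 184 188 188 188 186
  188 188]
 [ 48 166 144 137 140 137 140 139 138 138 143 176 181 186 189 189 189 189
  190 190]]
[[165 165 167 167 167]
 [178 179 176 175 173]
 [181 182 182 182 183]
 [184 183 
[... 1043 characters left out ...]
 (189, [181, 188, 179]), (190, [175, 183, 173]), (191, [170, 177, 169]), (192, [160, 166, 157]), (193, [165, 168, 157]), (194, [186, 186, 173]), (195, [184, 183, 171]), (196, [183, 183, 171])]
w2 [(176, [158, 165, 156]), (177, [159, 167, 158]), (178, [161, 168, 160]), (179, [160, 167, 158]), (180, [157, 163, 155]), (181, [157, 164, 156]), (182, [166, 173, 164]), (183, [169, 177, 168]), (184, [163, 170, 161]), (185, [172, 179, 170]), (186, [178, 186, 176]), (187, [179, 187, 178]), (188, [182, 190, 180]), (189, [184, 192, 183]), (190, [184, 192, 182]), (191, [183, 191, 181]), (192, [178, 186, 176]), (193, [172, 180, 171]), (194, [164, 171, 163]), (195, [164, 168, 158]), (196, [179, 179, 167])]
```

```bash
python3 - <<'E'
import pickle,numpy as np
for n,r0,r1,a,b in(('w',178,190,190,198),('w2',186,201,188,195)):
    c=pickle.load(open(f'{n}.pkl','rb'));g=c['image'].mean(2)
    print(n,[(r,g[r,a:b].astype(int).tolist(),round(float(np.median(c['depth'][r,a:b])),4)) for r in range(r0,r1)])
    p=g[r0:r1,a:b].copy(); 
    for sl in (slice(0,b-a-4),slice(b-a-4,b-a)):
        q=p[:,sl].mean(1); print('dark profile',q.round())
c=pickle.load(open('w2.pkl','rb'));g=c['image'].mean(2);print('edge near end',g[192:199,200:214].astype(int))
E
```

```text
w [(178, [137, 135, 138, 132, 173, 189, 195, 195], 0.2604), (179, [135, 132, 133, 133, 172, 189, 193, 193], 0.2598), (180, [142, 137, 137, 135, 167, 187, 197, 194], 0.2599), (181, [120, 116, 118, 114, 126, 155, 158, 154], 0.2605), (182, [37, 42, 38, 37, 37, 38, 44, 41], 0.2309), (183, [27, 20, 21, 27, 26, 22, 19, 15], 0.2307), (184, [23, 31, 29, 25, 24, 19, 23, 17], 0.2303), (185, [52, 51, 54, 57, 57, 51, 55, 46], 0.2304), (186, [109, 109, 110, 109, 107, 108, 111, 107], 0.2597), (187, [138, 138, 142, 139, 142, 140, 139, 133], 0.266), (188, [137, 137, 137, 132, 139, 140, 133, 131], 0.2667), (189, [134, 136, 134, 137, 134, 135, 137, 132], 0.2671)]
dark profile [136. 134. 138. 117.  39.  24.  27.  54. 110. 139. 136. 136.]
dark profile [188. 187. 187. 149.  40.  21.  21.  52. 109. 139. 136. 135.]
w2 [(186, [140, 135, 137, 135, 137, 137, 135], 0.263), (187, [140, 134, 138, 136, 138, 136, 135], 0.2636), (188, [140, 135, 136, 136, 138, 136, 136], 0.2625), (189, [142, 135, 138, 135, 138, 137, 136], 0.262), (190, [140, 135, 137, 135, 137, 136, 134], 0.2639), (191, [133, 128, 131, 130, 130, 13
[... 359 characters left out ...]
135, 139, 136, 137, 136, 136], 0.2641), (200, [138, 135, 137, 134, 139, 135, 135], 0.263)]
dark profile [138. 138. 137. 139. 138. 131.  94.  24.  24.  33.  85. 129. 140. 138.
 137.]
dark profile [136. 137. 137. 137. 136. 130.  93.  26.  24.  34.  83. 127. 139. 137.
 136.]
edge near end [[181 180 180 180 180 179 180 180 180 180 179 180 181 180]
 [175 175 175 175 174 175 175 174 174 174 175 175 174 174]
 [165 164 162 162 163 165 165 164 163 164 165 165 164 164]
 [145 143 141 142 140 159 162 162 163 162 163 162 163 163]
 [130 130 127 129 129 169 176 175 176 175 175 175 174 175]
 [130 131 129 129 129 177 183 180 182 182 183 181 182 181]
 [131 131 129 130 128 177 183 181 183 181 182 181 181 179]]
```

The lip underside is level with the pointer tip to within about 0.7 mm, inside the blade's 3 mm thickness. Moving clear.

Request:
play_rows:
  steps:
    - {"grip":0,"linear":[0,-16,0],"rot":[-4,3.5,0]}
    - {"grip":0,"linear":[2,-36,0],"rot":[-8,7,0]}
    - {"grip":0,"linear":[5,-56,0],"rot":[-12,10.5,-0.1]}
    - {"grip":0,"linear":[8,-76,0],"rot":[-16,14,-0.2]}
    - {"grip":0,"linear":[11,-96,0],"rot":[-20,17,-0.3]}
    - {"grip":0,"linear":[10,-115,5],"rot":[-23.6,20.2,-0.3]}
    - {"grip":0,"linear":[0,-140,10],"rot":[-23.6,20.2,-0.3]}
    - {"grip":0,"linear":[-10,-165,20],"rot":[-23.6,20.2,-0.3]}
    - {"grip":0,"linear":[-10,-165,20],"rot":[-23.6,20.2,-0.3]}
    - {"grip":0,"linear":[-10,-165,20],"rot":[-23.6,20.2,-0.3]}

```text
time: 11.58
tool_pos: [0.4547, 0.0838, 0.1961]
ee_rot: [-0.251, 0.721, 0.332, 0.554]
ft_force: [-0.5, -0.5, -0.2]
finger_gap: 0.0005
finger_force: 0.0
```

```bash
sed -i 's/tz=s\[.*/tz=.187/' m.py; sed -i '$d' m.py; python3 m.py; python3 - <<'E'
from h import *
import pickle
a=pickle.load(open('c.pkl','rb'))
for n,c0,l in(('scene',a[0],[(202,257),(301,283)]),('top',a[1],[(275,288),(322,217)])):
    c=cap(n)
    for u,v in l: print(n,np.abs(c['image'][v-12:v+12,u-14:u+14].astype(float)-c0['image'][v-12:v+12,u-14:u+14]).mean().round(1))
s=arm.read_state();print(s['time'],s['tool_pos'],np.abs(s['qd']).max())
E
```

```text
scene (-0.38, -0.32) [0.087  0.0893 0.0921 0.0955 0.0979 0.1013] [0.1267 0.1269 0.1272 0.1268 0.1271 0.1269]
scene (-0.24, -0.17) [0.0862 0.0894 0.092  0.0952 0.0982 0.1008] [0.1274 0.1269 0.1272 0.1269 0.1265 0.127 ]
top (-0.38, -0.32) [0.0855 0.0889 0.0913 0.0948 0.0974 0.1   ] [0.1273 0.1272 0.1278 0.1268 0.1266 0.1277]
top (-0.24, -0.17) [0.0857 0.0893 0.0919 0.0946 0.0976 0.1005] [0.1269 0.1265 0.1268 0.1271 0.127  0.1273]
scene 8.0
scene 8.6
top 1.9
top 1.9
11.7833 [0.45415852 0.0861961  0.19541203] 0.0028429345447181496
```

```bash
python3 -c "
from bench import arm; print(arm.job_done())"
```

```text
the job is handed in; nothing more can be done
None
```

I pushed the window up 127 mm from beneath its lip without gripping it. The lip's underside is about 0.7 mm below the pointer tip by the last wrist-camera check. The arm is clear, the lens case and loupe have not moved (pot and bottle not re-checked), and the job is handed in at about 12 s.

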